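# Throw an isolator to its locked-off stop and slide its lock plate in

## Robot

A 7-joint arm with a two-finger parallel gripper is mounted at the origin on the work surface. World frame = base frame: x ahead of the robot, y to its left, z up, the work surface at z = 0. Lengths are in m, angles in degrees, forces in N, time in s.
With the tool pointing down it reaches from about 0.425 to 0.875 m from the base axis. Payload 4.7 kg.
Tool frame: the origin (TCP) lies on the mounting face of the last link; the fingertips stand 182 mm ahead of it and the grasp point (between the pads) lies 164 mm ahead of it; z points along the fingers, y is the line along which they close (so a half turn about z gives the same grasp; the last joint's range is limited). The gripper opens to 87 mm and grips with 3 to 60 N. Pads are 19 mm wide; open, the fingers measure 117 mm over their backs; the gripper's body (75 mm by 190 mm) begins 51 mm behind the grasp point.
Start: joints at [-65.426, 18.392, -4.016, 83.108, 1.295, 78.541, -3.26], TCP at [0.262, 0.595, 0.405] pointing down, gripper open.
Joint ranges: [-163.93, 163.93], [-17.29, 119.83], [-79.2, 71.16], [3.27, 140.29], [-89.18, 269.18], [5.43, 117.66], [-154.24, 154.24]. Speed limits (degrees/s): [147.25, 147.25, 180, 180, 180, 180, 180].

## Interface

Orientations are given as [roll, pitch, yaw] about the fixed x, y, z axes, in that order (R = Rz(yaw) Ry(pitch) Rx(roll)).
In Python, from cell import env gives the robot as it stands.
- The arm moves only by the tool servo_tool, never from a script. Its argument "plan" is a list of rows, each an object with "xyz": the shift along the tool's x, y, z in cm, a list of three; "twist": the turn, a rotation vector about the tool's x, y, z in degrees, a list of three; "jaw": the closure, from 0 (fully open) to 1 (shut). In form: [{"xyz": [x, y, z], "twist": [wx, wy, wz], "jaw": jaw}, ...]. A call has 1 to 10 rows; each row is the pose to reach, as a shift and turn from the pose commanded when the call began, along the tool's axes at that moment; what a row does not reach only later rows make up. A row lasts 1/12 s, in which the tool goes at most 41.7 mm and 7.16 degrees, less where a joint would pass 70% of its speed; a pose out of reach is approached as far as the arm can. A call with a gripper value outside its range is refused whole. The fingers move at their own pace and stop on an object; "newtons" is the grip in N (left out, the last holds). Time passes only in rows, so rows that repeat a pose let the fingers close. It gives the time, the measured TCP pose, the force, the opening and the grip force at its end, in the units of the state.
- env.get_obs(): the state, without advancing time (a new reading comes with each control period).
- env.read_camera(name): name is "scene" or "top"; returns a dict with "img" (480x640x3 uint8, red, green, blue), "camera_matrix" (3x3 intrinsics, pixels), "R" (3x3) and "t" (3): a world point X has camera coordinates R X + t. Camera axes: x right, y down, z forward; pixel columns grow to the right and rows downward; lengths in m; the calibration is good to about 2 mm. A picture is of the moment at which its call begins. There is no depth.
- env.sign_off(): hands the job in; it is judged then, once.
The state is a dict: "time_s": time; "qpos": joint angles; "joint_velocities": joint speeds; "effort": joint torques, N m; "tool_pos": TCP position; "tool_rot": TCP orientation; "force": force on the tool from outside, world axes, zero at the start; "wrist_torque": the same for the moment, N m; "grip_width": finger opening in m; "grasp_force": force on a finger pad.
Only numpy, scipy, OpenCV 4.12 (cv2) and the standard library are available. Lean on these libraries where they do the work, as an engineer would, in place of code of your own. Each camera call takes 0.05 s, during which the arm holds its last target. There are 200 camera calls.

## Task

On the isolator with the wide crossbar handle, push the handle right across, past its middle click, to its far stop, and then push its lock plate inwards across the slot as far as it goes. Do it by pushing only, gripping nothing, then move clear; leave the ball-knob isolator, the mug, the radio and the padlock alone.

Things in the scene. Friction and masses are not known exactly. Their poses are not given: they have to be found in the camera images.
- isolator: The isolator to work on: grey steel box 210 x 110 mm, top 78 mm above the counter, foot plate 240 x 140 x 6 mm, bolted down. Origin on the counter under its centre; x axis along the slot in its top, towards the handle's far stop; y axis towards where the lock plate is pushed; z up. The handle pivots about a y-wise axis 20 mm above the origin.
- handle (a joint): Angle of the crossbar handle, rad: 0 at the near stop (leaning 0.45 from upright to the isolator's -x), 0.9 at the far stop (leaning 0.45 to +x). A sprung detent holds it at 0.46, upright; pushed beyond about 0.7 it is drawn on to the far stop and stays. Each click takes about 7 N at the bar, up to 15 N with a level push from behind. It starts at 0.
- handle_bar (a point): Centre of the handle's crossbar: a black round bar 22 mm in diameter and 70 mm long, lying along the isolator's y axis, 150 mm from the pivot on a 12 mm round steel stem. It stands 155 mm above the counter at either stop, 170 mm when upright.
- lockplate (a joint): How far the lock plate has been pushed in, m: 0 out (as at the start, give or take a few mm), 0.030 fully in, across the slot. Sliding friction about 2.5 N; stays where it is left.
- lock_tab (a point): Centre of the lock plate's upright steel tab, 104 mm above the counter; 44 mm along the isolator's x, 8 mm thick along y, top 124 mm above the counter. Plate out: at x -7.5, y -61 mm in the isolator's frame, overhanging the box's side (y -55 mm). It is pushed along the isolator's +y. The 4 mm thick plate lies on the box's top, inward of the tab.
- other: The other isolator, to be left alone: grey box 150 x 80 mm, top 78 mm above the counter, on a foot plate 180 x 110 mm, bolted down, with a short ball-knob handle and no lock plate. Origin on the counter under its centre, x along its slot. It and the first one may stand either way round, left or right.
- ball (a point): Centre of the 32 mm black ball knob of the other isolator, 113 to 130 mm above the counter (its handle may lean either way), 100 mm from a pivot that lies 30 mm above the counter. Must not be moved.
- mug: White mug, 80 mm across, 95 mm high, standing loose. Origin under its centre. To be left alone.
- radio: Black hand-held radio standing on end, 58 x 38 x 120 mm, with a stub aerial to 188 mm. Origin under its centre. To be left alone.
- padlock: Brass padlock lying flat, body 40 x 45 x 24 mm, steel shackle to 54 mm from its origin along its +x. Origin under the body's centre. To be left alone.

How it is judged:
By the outcome, as a careful person would: the job done as asked, in the order asked, and still so for the second after the job is handed in, with the robot touching nothing.
It also fails if it takes over 48 s, if anything falls off the work surface, if the arm or the gripper's body presses on something with over 40 N, if the wrist force passes 120 N, or if a joint passes its speed limit or range.

## Working session

There is one attempt and no reset: what is moved stays moved. The work goes in short steps, Python scripts to look and compute and a tool call to move; the robot and the scene stay as the last step left them, time stands still between calls to the robot, and variables do not carry over. Pictures are saved under pics/ and viewed, at most 10 in all, crops included, and the job is handed in when it is done.

Besides the shell and the picture viewer there is one more tool, called after ">>>" by a JSON object that holds its "name" and its "arguments", one argument or row to a line. servo_tool: Moves the arm, as the interface text tells. Its arguments: {"type":"object","properties":{"plan":{"type":"array","items":{"type":"object","properties":{"xyz":{"type":"array","items":{"type":"number"}},"twist":{"type":"array","items":{"type":"number"}},"jaw":{"type":"number"}}}},"newtons":{"type":"number"}},"required":["plan"]}

```bash
mkdir -p pics
python3 - <<'E'
from cell import env
import cv2,pickle
d={}
for n in("scene","top"):
    c=env.read_camera(n);d[n]=c;cv2.imwrite(f"pics/{n}0.png",c["img"][:,:,::-1])
pickle.dump(d,open("c0.pkl","wb"))
o=env.get_obs();print(o["tool_pos"],o["tool_rot"],o["time_s"],o["force"])
E
```

```text
[0.26191597 0.59470787 0.40376118] [-1.79902432e+02  3.66689979e-03  1.56234236e+02] 0.1 [-0.63927813 -0.33614654 -0.31291024]
```

View pics/scene0.png

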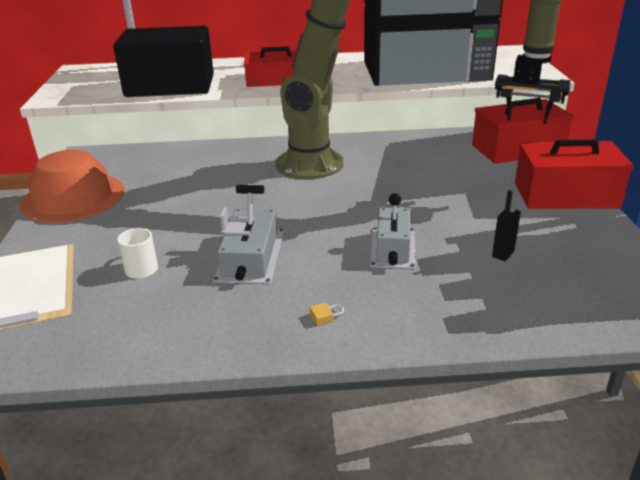

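View pics/top0.png

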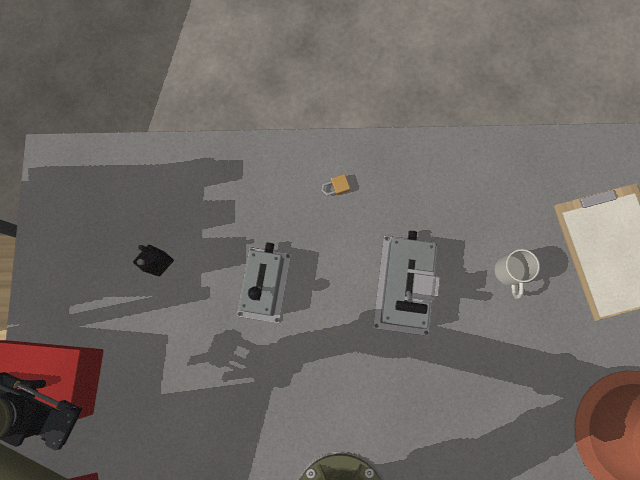

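The two pictures show the target isolator on the robot's right: top view box about (408,283), bar (410,307), and tab at its right side near (437,285). Scene view has the bar at (250,189) and the tab at (225,220). The handle leans towards the robot, and the far stop is away from it.

```bash
cat > h.py <<'E'
import numpy as np,cv2
def ray(c,uv):
    K,R,t=c["camera_matrix"],np.array(c["R"]),np.array(c["t"])
    d=R.T@np.linalg.solve(K,[uv[0],uv[1],1.]);return -R.T@t,d/np.linalg.norm(d)
def plane(c,uv,z):
    o,d=ray(c,uv);return o+d*(z-o[2])/d[2]
def tri(a,ua,b,ub):
    o1,d1=ray(a,ua);o2,d2=ray(b,ub)
    s=np.linalg.lstsq(np.c_[d1,-d2],o2-o1,rcond=None)[0]
    p,q=o1+s[0]*d1,o2+s[1]*d2;return (p+q)/2,np.linalg.norm(p-q)
def dark(c,x0,x1,y0,y1,th=35):
    m=(c["img"][y0:y1,x0:x1].max(2)<th).astype(np.uint8)
    n,_,st,ce=cv2.connectedComponentsWithStats(m);i=1+st[1:,4].argmax()
    l=_==i;ys,xs=np.nonzero(l)
    return ce[i]+[x0,y0],st[i]+[x0,y0,0,0,0],cv2.minAreaRect(np.c_[xs+x0,ys+y0].astype(np.float32))
E
python3 - <<'E'
import pickle;from h import *
d=pickle.load(open("c0.pkl","rb"));T,S=d["top"],d["scene"]
a=dark(T,385,440,298,318);b=dark(S,230,270,180,198);print(a,b);print("bar",tri(T,a[0],S,b[0]))
k=dark(T,240,270,283,305);k2=dark(S,385,405,190,208);print("ball",tri(T,k[0],S,k2[0]))
for n,c,(x0,y0,w,h) in(("t",T,(360,220,100,120)),("s",S,(200,170,100,120))):
    cv2.imwrite(f"pics/{n}1.png",cv2.resize(c["img"][y0:y0+h,x0:x0+w,::-1],None,fx=5,fy=5,interpolation=cv2.INTER_CUBIC))
E
```

```text
(array([412.04093567, 306.5380117 ]), array([397, 301,  30,  13, 171]), ((411.4178771972656, 306.6024475097656), (30.085208892822266, 9.007547378540039), 7.765166282653809)) (array([249.55421687, 188.81927711]), array([237, 186,  26,   7, 166]), ((249.5, 189.0), (6.0, 25.0), 90.0))
bar (array([ 0.4544574 , -0.16760027,  0.15576697]), np.float64(0.0034011171366750553))
ball (array([0.49329384, 0.19063455, 0.1247481 ]), np.float64(0.003721284337185517))
```

View pics/t1.png

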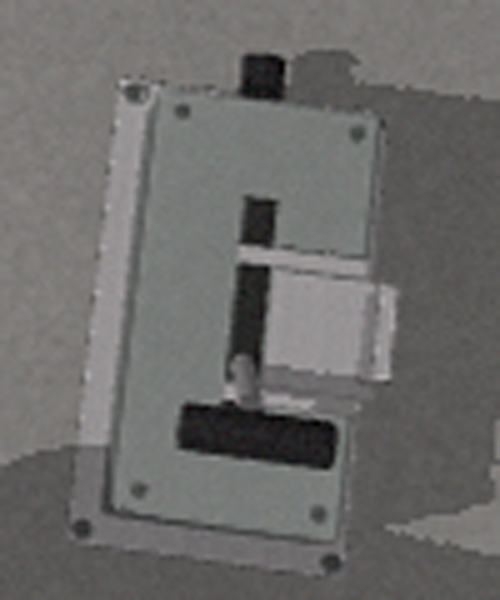

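View pics/s1.png

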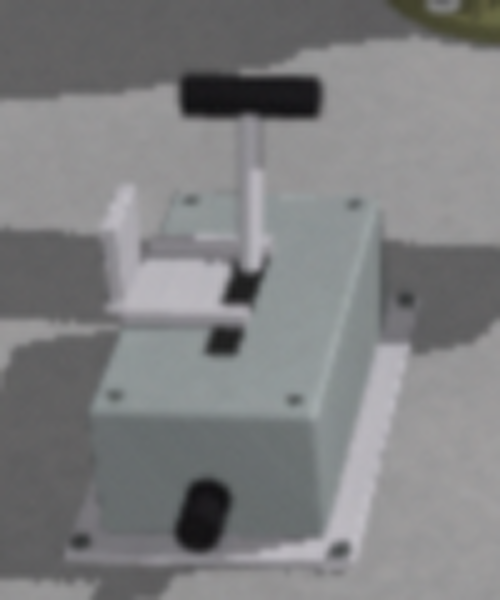

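Crops: top-view box top corners are at crop (155,88), (383,118), (338,540), (108,510), and the tab's outer edge runs x≈397→388 over y 285–380. The scene crop shows the tab standing at (108–127, 187–310).

```bash
cat >> h.py <<'E'
from scipy.spatial.transform import Rotation as Ro
def go(o,p,yaw):
    "shift (cm) and twist (deg) in tool axes to TCP p, tool down, at yaw"
    R0=Ro.from_euler("xyz",o["tool_rot"],degrees=True);R1=Ro.from_euler("xyz",[180,0,yaw],degrees=True)
    return (R0.inv().apply(np.array(p)-o["tool_pos"])*100).round(2),np.degrees((R0.inv()*R1).as_rotvec()).round(2)
E
python3 - <<'E'
import pickle;from h import *;from cell import env
d=pickle.load(open("c0.pkl","rb"));T,S=d["top"],d["scene"]
f=lambda u,v:(360+u/5-.4,220+v/5-.4)
g=lambda u,v:(200+u/5-.4,170+v/5-.4)
P=[plane(T,f(*q),.078)[:2] for q in((155,88),(383,118),(338,540),(108,510))]
s=[g(175,193),g(380,205),g(318,417),g(92,415)] # near-left.. scene corners
Q=[plane(S,q,.078)[:2] for q in s]
print("top",np.round(P,4),np.mean(P,0));print("scene",np.round(Q,4),np.mean(Q,0))
x=(P[0]+P[1]-P[2]-P[3]);y=P[0]+P[3]-P[1]-P[2];print("yaw",np.degrees(np.arctan2(x[1],x[0])),np.degrees(np.arctan2(-y[0],y[1])),np.linalg.norm(x)/2,np.linalg.norm(y)/2)
print("tab outer top",plane(T,f(397,285),.124),plane(T,f(388,380),.124))
print("tab tri", tri(T,f(397,285),S,g(108,222)),tri(T,f(388,380),S,g(122,187)))
o=env.get_obs();print(o["qpos"])
E
```

```text
top [[ 0.6286 -0.1349]
 [ 0.6118 -0.246 ]
 [ 0.4082 -0.2143]
 [ 0.4237 -0.1053]] [ 0.51808233 -0.17512181]
scene [[ 0.4104 -0.213 ]
 [ 0.4351 -0.1057]
 [ 0.6316 -0.1354]
 [ 0.6188 -0.241 ]] [ 0.52399022 -0.1737657 ]
yaw -8.528790585697198 -8.342933945883297 0.20652866241762075 0.11121857358797069
tab outer top [ 0.52465873 -0.23958855  0.124     ] [ 0.48050604 -0.23314029  0.124     ]
tab tri (array([ 0.52418029, -0.23676581,  0.1277021 ]), np.float64(0.004118459153671638)) (array([ 0.48059323, -0.23241357,  0.12231692]), np.float64(0.0020581132049283693))
[-65.42495239  18.43614098  -4.01589846  83.16727329   1.29342745
  78.53929621  -3.2603342 ]
```

Run:
```python
from h import *;from cell import env
print(go(env.get_obs(),[.47,.2,.43],86))
```

```text
(array([-34.95, -27.74,  -2.57]), array([-8.000e-02,  6.000e-02,  7.023e+01]))
```

>>> {"name": "servo_tool", "arguments": {
  "plan": [
    {"xyz":[-3.5,-2.8,-1],"twist":[0,0,7],"jaw":1},
    {"xyz":[-35,-27.7,-2.6],"twist":[0,0,70],"jaw":1},
    {"xyz":[-35,-27.7,-2.6],"twist":[0,0,70],"jaw":1},
    {"xyz":[-35,-27.7,-2.6],"twist":[0,0,70],"jaw":1},
    {"xyz":[-35,-27.7,-2.6],"twist":[0,0,70],"jaw":1},
    {"xyz":[-35,-27.7,-2.6],"twist":[0,0,70],"jaw":1},
    {"xyz":[-35,-27.7,-2.6],"twist":[0,0,70],"jaw":1},
    {"xyz":[-35,-27.7,-2.6],"twist":[0,0,70],"jaw":1},
    {"xyz":[-35,-27.7,-2.6],"twist":[0,0,70],"jaw":1},
    {"xyz":[-35,-27.7,-2.6],"twist":[0,0,70],"jaw":1}
  ]
}}

```text
time_s: 0.93
tool_pos: [0.4565, 0.2256, 0.4294]
tool_rot: [-180.0, -0.0, 85.9]
force: [0.8, 0.5, -0.3]
grip_width: 0.028
grasp_force: 0.0
```

Run:
```python
from h import *;from cell import env
o=env.get_obs();print(o["tool_pos"],o["tool_rot"],o["qpos"])
print(go(o,[.408,-.158,.43],-8.5),go(o,[.47,.2,.43],-8.5))
```

```text
[0.45651817 0.22561198 0.42938385] [-1.79988722e+02 -1.01767427e-02  8.58974062e+01] [-4.54728854e+01  1.58988893e-01  1.62937415e+01  1.01249079e+02
 -6.04959460e-02  7.86021676e+01 -3.32698374e+01]
(array([-38.61,  -2.09,  -0.07]), array([-2.00e-02,  0.00e+00,  9.44e+01])) (array([-2.46,  1.53, -0.06]), array([-2.00e-02,  0.00e+00,  9.44e+01]))
```

>>> {"name": "servo_tool", "arguments": {
  "plan": [
    {"xyz":[-4,0.8,0],"twist":[0,0,7],"jaw":1},
    {"xyz":[-8,1.6,0],"twist":[0,0,14],"jaw":1},
    {"xyz":[-12,2.2,0],"twist":[0,0,21],"jaw":1},
    {"xyz":[-16,2.5,0],"twist":[0,0,28],"jaw":1},
    {"xyz":[-20,2.5,0],"twist":[0,0,35],"jaw":1},
    {"xyz":[-24,2,0],"twist":[0,0,42],"jaw":1},
    {"xyz":[-28,1,0],"twist":[0,0,49],"jaw":1},
    {"xyz":[-32,0,0],"twist":[0,0,56],"jaw":1},
    {"xyz":[-35.5,-1,0],"twist":[0,0,63],"jaw":1},
    {"xyz":[-38.6,-2,0],"twist":[0,0,70],"jaw":1}
  ]
}}

```text
time_s: 1.77
tool_pos: [0.4094, -0.1587, 0.4293]
tool_rot: [-180.0, -0.0, 15.8]
force: [1.3, -1.0, -0.7]
grip_width: 0.0007
grasp_force: 0.0
```

Run:
```python
from h import *;from cell import env
o=env.get_obs();print(o["tool_pos"],o["tool_rot"],o["qpos"])
print(go(o,[.408,-.158,.43],-8.5),go(o,[.408,-.158,.317],-8.5))
```

```text
[ 0.40943376 -0.15866131  0.42926212] [-1.79982532e+02 -1.09428326e-02  1.57862927e+01] [-22.32375149 -12.00415664  35.18955719 110.03994621   6.9720586
  79.89040853 -63.17180759]
(array([-0.12, -0.1 , -0.07]), array([-2.000e-02, -1.000e-02,  2.429e+01])) (array([-0.12, -0.1 , 11.23]), array([-2.000e-02, -1.000e-02,  2.429e+01]))
```

>>> {"name": "servo_tool", "arguments": {
  "plan": [
    {"xyz":[-0.1,-0.1,0],"twist":[0,0,7],"jaw":1},
    {"xyz":[-0.1,-0.1,0],"twist":[0,0,14],"jaw":1},
    {"xyz":[-0.1,-0.1,0],"twist":[0,0,21],"jaw":1},
    {"xyz":[-0.1,-0.1,0.5],"twist":[0,0,24.3],"jaw":1},
    {"xyz":[-0.1,-0.1,3],"twist":[0,0,24.3],"jaw":1},
    {"xyz":[-0.1,-0.1,6],"twist":[0,0,24.3],"jaw":1},
    {"xyz":[-0.1,-0.1,9],"twist":[0,0,24.3],"jaw":1},
    {"xyz":[-0.1,-0.1,11],"twist":[0,0,24.3],"jaw":1},
    {"xyz":[-0.1,-0.1,11.2],"twist":[0,0,24.3],"jaw":1},
    {"xyz":[-0.1,-0.1,11.2],"twist":[0,0,24.3],"jaw":1}
  ]
}}

```text
time_s: 2.6
tool_pos: [0.4091, -0.1553, 0.3166]
tool_rot: [180.0, 0.2, -8.1]
force: [0.2, 0.8, 0.3]
grip_width: 0.0003
grasp_force: 0.0
```

Run:
```python
from h import *;from cell import env
c=env.read_camera("scene");cv2.imwrite("pics/s2.png",cv2.resize(c["img"][130:290,170:350,::-1],None,fx=3,fy=3))
o=env.get_obs();print(o["tool_pos"],o["tool_rot"],o["qpos"],o["force"])
```

```text
[ 0.40976791 -0.15552201  0.31794413] [ 1.79990034e+02 -2.12103434e-03 -8.07108538e+00] [-19.15421831  -6.06048498  34.94984676 119.13248729   3.80998637
  65.88497816 -83.9844461 ] [0.49788315 0.02752445 0.91499478]
```

View pics/s2.png

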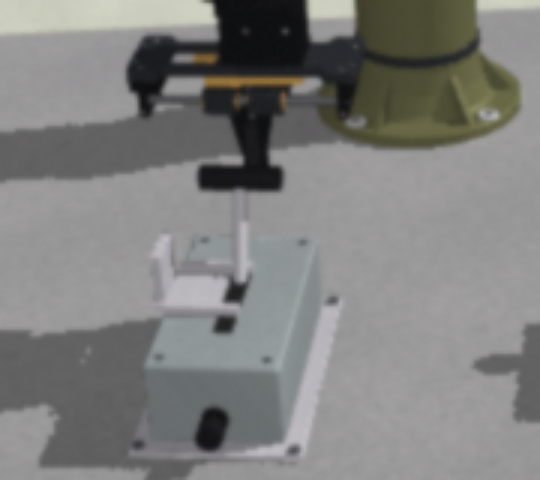

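The fingers stand closed behind the bar (crop (245,150), bar (240,178)), so I start the push.

>>> {"name": "servo_tool", "arguments": {
  "plan": [
    {"xyz":[1,0,0],"twist":[0,0,0],"jaw":1},
    {"xyz":[2,0,0],"twist":[0,0,0],"jaw":1},
    {"xyz":[3,0,0],"twist":[0,0,0],"jaw":1},
    {"xyz":[4,0,0],"twist":[0,0,0],"jaw":1},
    {"xyz":[5,0,0],"twist":[0,0,0],"jaw":1},
    {"xyz":[6,0,0],"twist":[0,0,0],"jaw":1},
    {"xyz":[7,0,0],"twist":[0,0,0],"jaw":1},
    {"xyz":[8,0,0],"twist":[0,0,0],"jaw":1},
    {"xyz":[9,0,0],"twist":[0,0,0],"jaw":1},
    {"xyz":[10,0,0],"twist":[0,0,0],"jaw":1}
  ]
}}

```text
time_s: 3.48
tool_pos: [0.5092, -0.1696, 0.3193]
tool_rot: [-180.0, -0.0, -8.0]
force: [-6.0, 1.2, 4.6]
grip_width: 0.0007
grasp_force: 3.0
```

>>> {"name": "servo_tool", "arguments": {
  "plan": [
    {"xyz":[1,0,0],"twist":[0,0,0],"jaw":1},
    {"xyz":[2,0,0],"twist":[0,0,0],"jaw":1},
    {"xyz":[3,0,0],"twist":[0,0,0],"jaw":1},
    {"xyz":[3.7,0,0],"twist":[0,0,0],"jaw":1},
    {"xyz":[4.2,0,0],"twist":[0,0,0],"jaw":1},
    {"xyz":[4.2,0,0],"twist":[0,0,0],"jaw":1}
  ]
}}

```text
time_s: 3.98
tool_pos: [0.5517, -0.1752, 0.3182]
tool_rot: [180.0, -0.1, -8.0]
force: [1.0, -0.0, 0.7]
grip_width: 0.0003
grasp_force: 0.0
```

Run:
```python
from h import *;from cell import env
c=env.read_camera("scene");cv2.imwrite("pics/s3.png",cv2.resize(c["img"][130:290,170:350,::-1],None,fx=3,fy=3))
o=env.get_obs();print(o["tool_pos"],o["tool_rot"],o["force"])
b=dark(c,215,270,185,215);print(b)
```

```text
[ 0.55090916 -0.17536345  0.31798175] [ 1.79981240e+02 -7.37824322e-02 -8.04768567e+00] [ 0.13602284 -0.67667648 -0.40616862]
(array([242.32258065, 204.73476703]), array([226, 191,  28,  24, 279]), ((239.5, 202.5), (23.0, 27.0), 90.0))
```

View pics/s3.png

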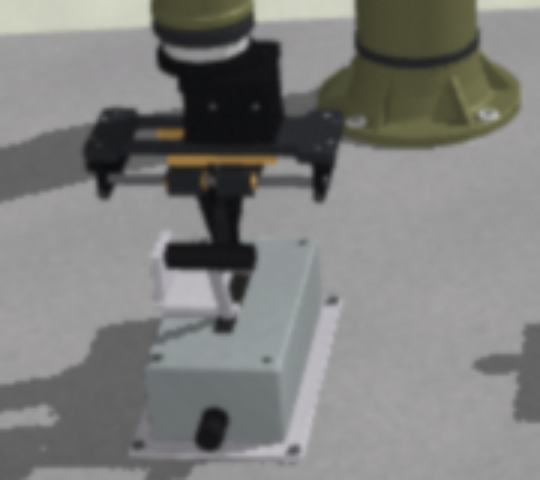

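The bar has gone over to crop (210,256), seemingly at the far stop with no contact force. I back off, lift, and go round to the outside of the tab.

Run:
```python
from h import *;from cell import env
o=env.get_obs()
for p in([.53,-.172,.318],[.53,-.172,.37],[.495,-.275,.37],[.495,-.275,.279]):print(go(o,p,-8.5))
```

```text
(array([-2.12, -0.04, -0.  ]), array([ 0.02, -0.07,  0.45]))
(array([-2.11, -0.04, -5.2 ]), array([ 0.02, -0.07,  0.45]))
(array([-4.13, 10.65, -5.2 ]), array([ 0.02, -0.07,  0.45]))
(array([-4.15, 10.65,  3.9 ]), array([ 0.02, -0.07,  0.45]))
```

>>> {"name": "servo_tool", "arguments": {
  "plan": [
    {"xyz":[-2.1,0,0],"twist":[0,0,0.4],"jaw":1},
    {"xyz":[-2.5,0,-3],"twist":[0,0,0.4],"jaw":1},
    {"xyz":[-3,1,-5.2],"twist":[0,0,0.4],"jaw":1},
    {"xyz":[-4.1,4.5,-5.2],"twist":[0,0,0.4],"jaw":1},
    {"xyz":[-4.1,8,-5.2],"twist":[0,0,0.4],"jaw":1},
    {"xyz":[-4.1,10.7,-5.2],"twist":[0,0,0.4],"jaw":1},
    {"xyz":[-4.1,10.7,-2],"twist":[0,0,0.4],"jaw":1},
    {"xyz":[-4.1,10.7,1.5],"twist":[0,0,0.4],"jaw":1},
    {"xyz":[-4.1,10.7,3.9],"twist":[0,0,0.4],"jaw":1},
    {"xyz":[-4.1,10.7,3.9],"twist":[0,0,0.4],"jaw":1}
  ]
}}

```text
time_s: 4.87
tool_pos: [0.4923, -0.2743, 0.2738]
tool_rot: [-179.9, 0.5, -8.5]
force: [-0.6, 0.0, -0.5]
grip_width: 0.0004
grasp_force: 0.0
```

Run:
```python
from h import *;from cell import env
c=env.read_camera("scene");cv2.imwrite("pics/s4.png",cv2.resize(c["img"][130:290,150:330,::-1],None,fx=3,fy=3))
o=env.get_obs();print(o["tool_pos"],o["tool_rot"],o["force"])
def pr(x,y,z):
    X=np.array([.52+.989*x+.148*y,-.1745-.148*x+.989*y,z]);u=np.array(c["camera_matrix"])@(np.array(c["R"])@X+np.array(c["t"]));return u[:2]/u[2]
print("expected bar",pr(.065,0,.155))
```

```text
[ 0.49339352 -0.274934    0.27653497] [-179.94250997    0.28408008   -8.48759952] [-0.26514583 -0.13995641  0.23292673]
expected bar [239.97442471 215.38325149]
```

View pics/s4.png

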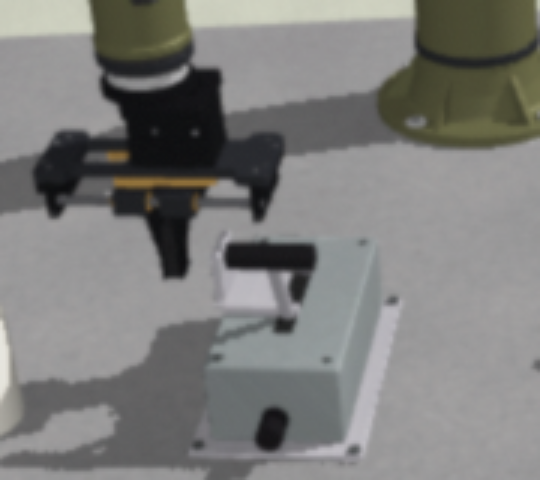

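Bar at full-frame (240,215), exactly the far-stop projection. The finger stands outside the tab, left of (220,260) in the crop. Now I push the tab.

>>> {"name": "servo_tool", "arguments": {
  "plan": [
    {"xyz":[0,-1,0],"twist":[0,0,0],"jaw":1},
    {"xyz":[0,-2,0],"twist":[0,0,0],"jaw":1},
    {"xyz":[0,-2.6,0],"twist":[0,0,0],"jaw":1},
    {"xyz":[0,-3.2,0],"twist":[0,0,0],"jaw":1},
    {"xyz":[0,-3.8,0],"twist":[0,0,0],"jaw":1},
    {"xyz":[0,-4.3,0],"twist":[0,0,0],"jaw":1},
    {"xyz":[0,-4.7,0],"twist":[0,0,0],"jaw":1},
    {"xyz":[0,-4.9,0],"twist":[0,0,0],"jaw":1}
  ]
}}

```text
time_s: 5.58
tool_pos: [0.5022, -0.2267, 0.279]
tool_rot: [180.0, -0.1, -8.4]
force: [1.2, -3.1, 2.8]
grip_width: 0.0005
grasp_force: 1.5
```

>>> {"name": "servo_tool", "arguments": {
  "plan": [
    {"xyz":[0,-0.1,0],"twist":[0,0,0],"jaw":1},
    {"xyz":[0,-0.2,0],"twist":[0,0,0],"jaw":1},
    {"xyz":[0,-0.3,0],"twist":[0,0,0],"jaw":1}
  ]
}}

```text
time_s: 5.83
tool_pos: [0.5022, -0.2244, 0.2785]
tool_rot: [180.0, -0.0, -8.5]
force: [1.2, -2.8, 1.8]
grip_width: 0.0007
grasp_force: 1.5
```

Sliding at about 3 N, so I go on in small steps until the force rises.

>>> {"name": "servo_tool", "arguments": {
  "plan": [
    {"xyz":[0,-0.1,0],"twist":[0,0,0],"jaw":1},
    {"xyz":[0,-0.2,0],"twist":[0,0,0],"jaw":1},
    {"xyz":[0,-0.3,0],"twist":[0,0,0],"jaw":1}
  ]
}}

```text
time_s: 6.08
tool_pos: [0.5027, -0.2213, 0.2784]
tool_rot: [180.0, -0.0, -8.5]
force: [1.0, -2.0, 3.1]
grip_width: 0.0011
grasp_force: 1.5
```

Run:
```python
from h import *;from cell import env
c=env.read_camera("scene");cv2.imwrite("pics/s5.png",cv2.resize(c["img"][150:270,190:290,::-1],None,fx=5,fy=5))
o=env.get_obs();d=o["tool_pos"]-[.52,-.1745,0];print(.148*d[0]+.989*d[1],o["force"])
```

```text
-0.048521930990997525 [-0.24068055 -2.02656344  2.63948992]
```

View pics/s5.png

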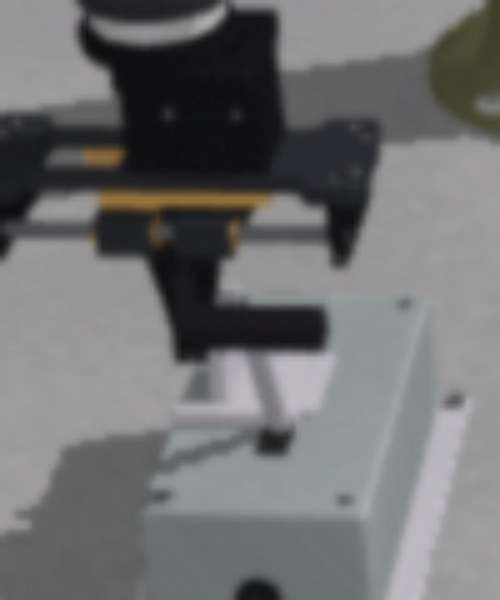

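The tab is at crop x≈220, well inwards over the box, with the finger at (190,340) and clear of the bar. The force is still only friction, so I keep going.

>>> {"name": "servo_tool", "arguments": {
  "plan": [
    {"xyz":[0,-0.1,0],"twist":[0,0,0],"jaw":1},
    {"xyz":[0,-0.2,0],"twist":[0,0,0],"jaw":1},
    {"xyz":[0,-0.3,0],"twist":[0,0,0],"jaw":1}
  ]
}}

```text
time_s: 6.38
tool_pos: [0.5029, -0.2195, 0.2786]
tool_rot: [179.8, -0.0, -8.5]
force: [1.2, -8.0, 1.1]
grip_width: 0.0003
grasp_force: 3.9
```

>>> {"name": "servo_tool", "arguments": {
  "plan": [
    {"xyz":[0,-0.1,0],"twist":[0,0,0],"jaw":1},
    {"xyz":[0,-0.2,0],"twist":[0,0,0],"jaw":1}
  ]
}}

```text
time_s: 6.55
tool_pos: [0.5028, -0.219, 0.2786]
tool_rot: [179.7, -0.1, -8.6]
force: [0.4, -11.6, 0.0]
grip_width: 0.0004
grasp_force: 5.5
```

>>> {"name": "servo_tool", "arguments": {
  "plan": [
    {"xyz":[0,-0.1,0],"twist":[0,0,0],"jaw":1},
    {"xyz":[0,-0.2,0],"twist":[0,0,0],"jaw":1}
  ]
}}

```text
time_s: 6.72
tool_pos: [0.5028, -0.2184, 0.2787]
tool_rot: [179.6, -0.1, -8.6]
force: [0.5, -15.1, -0.7]
grip_width: 0.0002
grasp_force: 7.1
```

Hard stop reached (15 N). I back off and lift clear.

>>> {"name": "servo_tool", "arguments": {
  "plan": [
    {"xyz":[0,1.5,0],"twist":[0,0,0],"jaw":1},
    {"xyz":[0,4,0],"twist":[0,0,0],"jaw":1},
    {"xyz":[-0.5,5,-2],"twist":[0,0,0],"jaw":1},
    {"xyz":[-1,5,-5],"twist":[0,0,0],"jaw":1},
    {"xyz":[-1,5,-9],"twist":[0,0,0],"jaw":1},
    {"xyz":[-1,6,-13],"twist":[0,0,0],"jaw":1},
    {"xyz":[-1,9,-15],"twist":[0,0,0],"jaw":1},
    {"xyz":[-1,12,-15],"twist":[0,0,0],"jaw":1},
    {"xyz":[-1,12,-15],"twist":[0,0,0],"jaw":1},
    {"xyz":[-1,12,-15],"twist":[0,0,0],"jaw":1}
  ]
}}

```text
time_s: 7.55
tool_pos: [0.4751, -0.3323, 0.4278]
tool_rot: [-179.9, 0.1, -8.6]
force: [0.4, 1.1, -0.2]
grip_width: 0.0007
grasp_force: 0.0
```

Run:
```python
from h import *;from cell import env
c=env.read_camera("scene");t=env.read_camera("top")
v=lambda c,x,y:cv2.resize(c["img"][y:y+120,x:x+100,::-1],None,fx=4,fy=4)
cv2.imwrite("pics/f.png",np.hstack([v(c,190,170),v(t,360,220)]))
print(env.get_obs()["force"],env.get_obs()["tool_pos"])
```

```text
[ 0.87495713  0.35220049 -0.54886583] [ 0.47640358 -0.32999649  0.42709212]
```

View pics/f.png

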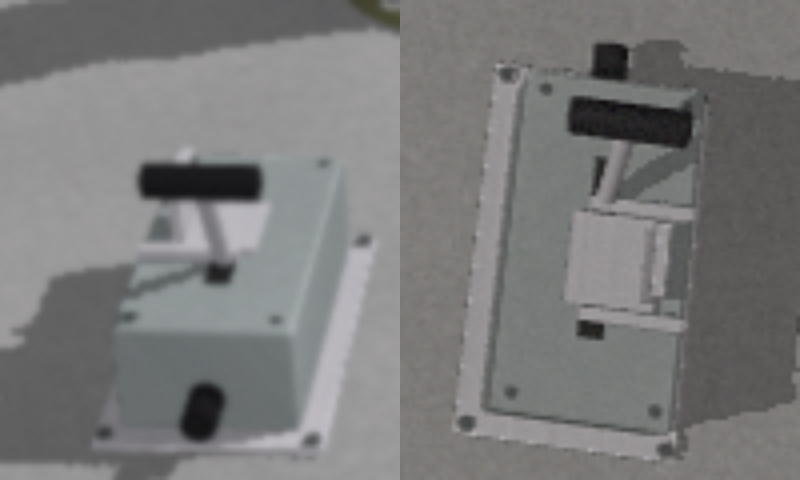

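The handle is at the far stop (bar at (630,122) in the right half). The lock plate lies across the slot (570–645, 210–305), with the arm clear of everything.

```bash
python3 -c "
from cell import env
print(env.sign_off())"
```

```text
the job is handed in; nothing more can be done
None
```

The crossbar handle is at its far stop, the lock plate is pushed fully in across the slot, and the arm is clear; the job was handed in at about 7.6 s, and the verdict wasn't shown.

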